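# Stock check of the spare-tip case

### The arm

A 7-joint arm with a two-finger parallel gripper is mounted at the origin on a cart in front of the work surface, level with it; the furniture and walls round the work are solid. World frame = base frame: x ahead of the robot, y to its left, z up, the work surface at z = 0. Lengths are in mm, angles in rad, forces in N, time in s.
With the tool pointing down it reaches from about 400 to 875 mm from the base axis. Payload 4.4 kg.
Tool frame: the origin (TCP) lies midway between the tips of the shut fingers; the grasp point (between the pads) lies 19 mm behind it (ctrl.grip_point_offset is the distance from the TCP to the grasp point, in mm); z points along the fingers, y is the line along which they close (so a half turn about z gives the same grasp; the last joint's range is limited). The gripper opens to 85 mm and grips with 20 to 120 N. Pads are 22 mm wide; open, the fingers measure 114 mm over their backs; the gripper's body (76 mm by 85 mm) begins 54 mm behind the grasp point. The pads swing forward as they close: fully open they stand 13 mm farther back than shut.
Start: joints at [1.139, 0.628, 0.038, 1.517, -0.027, 0.996, -0.02], TCP at [232.531, -606.999, 231.313] pointing down, gripper open.
Joint ranges: [-3.06, 3.06], [-0.37, 2.12], [-1.25, 1.32], [0.18, 2.47], [-1.1, 4.24], [0.23, 1.98], [-2.94, 2.94]. Speed limits (rad/s): [2.57, 2.57, 3.14, 3.14, 3.14, 3.14, 3.14].

### API

Orientations are given as [roll, pitch, yaw] about the fixed x, y, z axes, in that order (R = Rz(yaw) Ry(pitch) Rx(roll)).
In Python, from cell import ctrl, viewer gives the robot as it stands (ctrl), with the cameras (viewer).
- The arm moves only by the shell command python3 nudge.py, which reads ROWS from standard input. ROWS is a JSON list of rows, 1 to 12 of them, each of 7 numbers: dx, dy, dz in shares of the most that a row can go, 1 being 50 mm, then a rotation vector rx, ry, rz in parts of the range, where 1.0 means 4 rad, then the finger opening in mm; each row shifts and turns the commanded pose from where the row before left it, along the tool's axes as they then stand; what a row does not reach is not made up. A row lasts 1/10 s, in which the tool goes at most 50 mm and 0.15 rad, less where a joint would pass 70% of its speed; a pose out of reach is approached as far as the arm can. The fingers move at their own pace and stop on an object; the grip force is fixed at half the most. Time passes only in rows, so rows that do not move let the fingers close. It prints the time, the measured TCP pose, the force, the opening and the grip force at its end. No shift or turn number may pass 1 either way. Input that does not fit is refused with a message, and nothing moves.
- ctrl.read_state(): the state, without advancing time (a new reading comes with each control period).
- viewer.get_image(name): name is "scene" or "top" or "wrist"; returns the picture (400x640x3 uint8, blue, green, red); there is no depth.
- viewer.calibration(name): a dict with "fx", "fy", "cx", "cy" (pixels), "rvec" (rotation vector, rad) and "tvec" (3), from world to camera coordinates, as OpenCV has them; the wrist camera has in their place "hand_eye" (4x4, takes a point from camera to tool coordinates, whose origin is the TCP and whose axes are the flange's). Camera axes: x right, y down, z forward; pixel columns grow to the right and rows downward; lengths in mm; the calibration is good to about 2 mm. A picture is of the moment at which its call begins: read the wrist's pose just before it. calibration takes no time and is no camera call.
- ctrl.finish_job(): hands the job in; it is judged then, once.
The state is a dict: "clock": time; "qpos": joint angles; "qd": joint speeds; "tau": joint torques, N m; "eef_pos": TCP position; "tool_rot": TCP orientation; "force": force on the tool from outside, world axes, zero at the start; "torque": the same for the moment, N m; "width": finger opening in mm; "gripper_force": force on a finger pad.
Only numpy, scipy, OpenCV 4.12 (cv2) and the standard library are available. Lean on these libraries where they do the work, as an engineer would, in place of code of your own. Each camera call takes 0.05 s, during which the arm holds its last target. There are 200 camera calls.

### The job

Show me what is left in the longer of the two spring-lid tip cases: press its thumb latch so that the lid pops open, then take your hand off and leave it standing open for about three seconds. After that push the lid down until it snaps shut and stays shut; leave the shorter case closed.

Things in the scene. Friction and masses are not known exactly. Their poses are not given: they have to be found in the camera images.
- long_case: Longer case, fixed to the bench: grey box 84 mm deep (x), 140 mm wide (y), 32 mm high when shut; hinge at the rear (+x) edge, black thumb latch at the middle of the front (-x) edge. Origin: centre of the underside, z up. The latch's hook stands at x = -54 to -43 mm, 30 mm wide, up to z = 41 mm. Closed fingers moving straight down over x = 0, y = 0 land on the open lid's back and press it shut.
- long_case_thumb (a point): Point to press on the long case's latch: top of its black thumb pad (36 x 26 mm, level, 24 mm above the bench), 77 mm in front (-x) of the case's centre; the pad's front edge is at x = -89 mm. Pushed straight down it rocks: 4 to 9 mm against 1 to 4 N frees the lid, at 8 to 13 mm it meets its stop. It springs back when let go.
- long_case_lid (a joint): Lid angle of the long case, rad: 0 shut (about 0.01 when latched), 0.9 fully open; a spring opens it whenever the latch does not hold it. A 6 mm plate hinged at the case's x = +40, z = 29 mm; free edge at x = -44 mm shut (top at z = 32 mm), at x = -12, z = 95 mm open. Pressing it down at the centre takes up to about 10 N to snap in, a few mm before it lies flat.
- short_case_lid (a joint): Lid angle of the shorter case, rad, 0 shut: same make but only 84 mm wide (y), with the same latch. One case stands left of the fume fan, the other right of it, either way round; the fan (fixed at x 0.55 to 0.70, y -0.04 to 0.12 m, 162 mm high) is to be passed above. It must stay shut.

How it is judged (in metres and radians):
On the way:
1. the long case's lid stands open with the robot off the case, for two seconds (value of joint long_case_lid above 0.7 rad and contact force between long_case and the arm below 0.3 N and contact force between long_case and the fingers below 0.3 N), for 2 s.
At the end, for the whole second after the job is handed in: The long case's lid is latched shut again (below 0.06 rad) and the short case's lid is shut (below 0.06 rad) (value of joint each of long_case_lid, short_case_lid below 0.06 rad); the robot touches nothing.
It fails at once if the shorter case's lid comes open (more than 0.15 rad) (value of joint short_case_lid above 0.15 rad).
It also fails if it takes over 48 s, if anything falls off the work surface, if the arm or the gripper's body presses on something with over 40 N, if the wrist force passes 120 N, or if a joint passes its speed limit or range.

## Working session

There is one attempt and no reset: what is moved stays moved. The work goes in short steps, Python scripts to look and compute and a shell command to move; the robot and the scene stay as the last step left them, time stands still between calls to the robot, and variables do not carry over. Pictures are saved under pics/ and viewed, at most 10 in all, crops included, and the job is handed in when it is done.

```bash
ls; mkdir -p pics; python3 - <<'E'
from cell import ctrl, viewer
import cv2
for n in ("scene","top"):
    cv2.imwrite(f"pics/{n}0.png",viewer.get_image(n)); print(n,viewer.calibration(n))
s=ctrl.read_state();print(s)
E
```

```text
cell.py
nudge.py
pics
scene {'fx': 375.1777878293796, 'fy': 375.1777878293796, 'cx': 318.85693619981316, 'cy': 195.18182117430104, 'rvec': array([ 0.76670916, -2.26644205,  1.4218988 ]), 'tvec': array([489.44976967, 171.15741554, 692.59974962])}
top {'fx': 414.67577357498493, 'fy': 414.67577357498493, 'cx': 318.2993326137425, 'cy': 200.21680068333737, 'rvec': array([ 2.11635934, -2.14583885,  0.20556678]), 'tvec': array([  62.69044073,  572.00991353, 1017.1009262 ])}
{'clock': 0.1, 'qpos': array([ 1.13920265,  0.62926082,  0.03840244,  1.51823809, -0.02700389,
        0.99628196, -0.01997184]), 'qd': array([ 0.00062645, -0.00235785, -0.00072638, -0.00472887, -0.00114413,
        0.00111496, -0.00102368]), 'tau': array([ 2.87245661e-03, -5.64536119e+01,  1.23045925e+00, -1.93972081e+01,
        1.12797166e-02,  5.49600823e-03, -9.56237329e-07]), 'eef_pos': array([ 232.35975866, -606.4724482 ,  230.48516673]), 'tool_rot': array([-3.13992072e+00, -1.18068717e-05,  3.65854621e-01]), 'force': array([0.63953289, 0.12650698, 0.39426216]), 'torque': array([-0.0066575 ,  0.01796112, -0.00314354]), 'gripper_force': 0.0, 'width': 85.16099297888228}
```

View pics/top0.png

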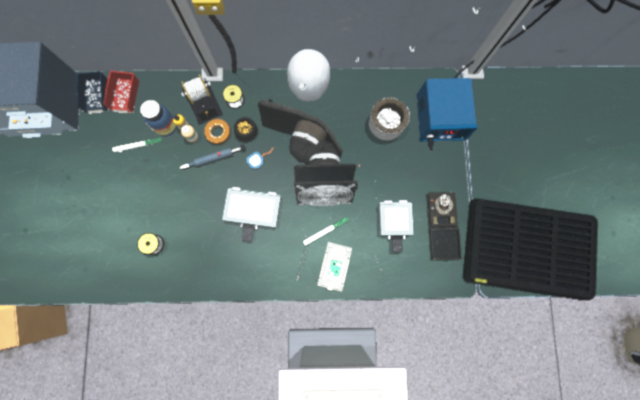

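View pics/scene0.png

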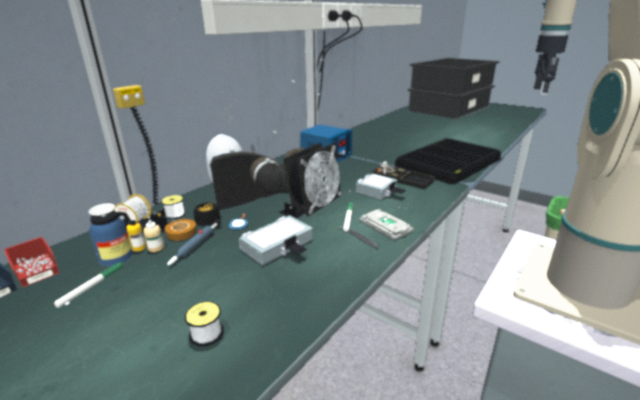

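The top view shows the long case left of the fan at about (251,208), with its latch at (247,233). The short case is on the right at (396,218). The scene view shows the long case at (275,238). I'll enlarge both views to measure it.

```bash
python3 - <<'E'
import cv2,numpy as np
a=cv2.imread("pics/top0.png")[175:255,205:305]; b=cv2.imread("pics/scene0.png")[205:275,230:320]
a=cv2.resize(a,None,fx=6,fy=6,interpolation=cv2.INTER_CUBIC); b=cv2.resize(b,None,fx=6,fy=6,interpolation=cv2.INTER_CUBIC)
cv2.imwrite("pics/topc.png",a);cv2.imwrite("pics/scenec.png",b)
E
cat > h.py <<'E'
import numpy as np,cv2
from cell import ctrl, viewer
def cam(n):
    c=viewer.calibration(n);K=np.array([[c['fx'],0,c['cx']],[0,c['fy'],c['cy']],[0,0,1.]])
    return K,cv2.Rodrigues(c['rvec'])[0],np.array(c['tvec'])
def proj(n,P):
    K,R,t=cam(n);return cv2.projectPoints(np.float64(P).reshape(-1,3),cv2.Rodrigues(R)[0],t,K,None)[0].reshape(-1,2)
def at_z(n,px,z):
    K,R,t=cam(n);d=R.T@np.linalg.inv(K)@[*px,1];o=-R.T@t;return o+d*(z-o[2])/d[2]
def tri(p1,p2):
    Ps=[K@np.c_[R,t] for K,R,t in (cam("top"),cam("scene"))]
    X=cv2.triangulatePoints(*Ps,np.float64(p1),np.float64(p2)).ravel();return X[:3]/X[3]
E
```

```text
(no output)
```

View pics/topc.png

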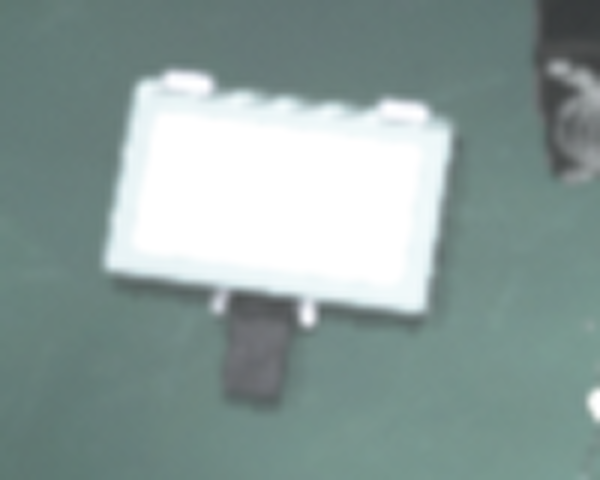

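View pics/scenec.png

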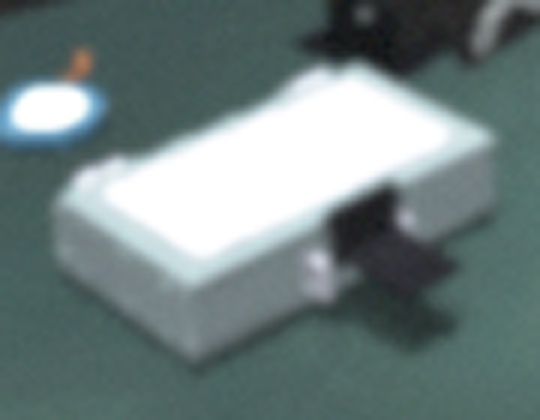

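In the top crop the lid corners are rear-left (138,80), rear-right (452,125), front-right (425,313) and front-left (107,270), and the pad's front edge runs from (225,400) to (278,404). In the scene crop the same points are (62,200), (365,65), (495,137) and (195,280), with the pad's front corners at (415,295) and (458,265).

```bash
python3 - <<'E'
from h import *
T=np.array([[138,80],[452,125],[425,313],[107,270],[225,400],[278,404]],float);S=np.array([[62,200],[365,65],[495,137],[195,280],[415,295],[458,265]],float)
T=(T+.5)/6-.5+[205,175];S=(S+.5)/6-.5+[230,205]
X=np.array([tri(a,b) for a,b in zip(T,S)]);print(X.round(1))
Z=np.array([at_z("top",p,32 if i<4 else 24) for i,p in enumerate(T)]);print(Z.round(1))
for Y in (X,Z):
    # fit pose: local corners (y left)
    L=np.array([[40,70],[40,-70],[-44,-70],[-44,70],[-89,13],[-89,-13]],float)
    m=L.mean(0);U,_,V=np.linalg.svd((L-m).T@(Y[:,:2]-Y[:,:2].mean(0)));R=V.T@U.T
    c=Y[:,:2].mean(0)-R@m;yaw=np.arctan2(R[1,0],R[0,0])
    print("c",c,"yaw",yaw,"res",(Y[:,:2]-c-L@R.T).round(1).tolist(),"thumb",c+R@[-77,0], "edges",[np.linalg.norm(Y[i]-Y[(i+1)%4]).round(1) for i in range(4)])
E
```

```text
[[612.  292.8  27.1]
 [589.4 154.2  29.2]
 [508.5 167.1  29.7]
 [528.4 304.3  32. ]
 [473.  254.5  21.2]
 [471.5 231.9  21.7]]
[[612.5 293.1  32. ]
 [590.6 155.3  32. ]
 [507.9 166.8  32. ]
 [528.5 304.4  32. ]
 [472.3 253.7  24. ]
 [470.2 230.8  24. ]]
c [561.10004558 229.45575749] yaw -0.15203109591124664 res [[0.8, 0.2], [-0.7, -0.0], [1.4, 0.2], [0.2, -1.0], [-2.1, -1.2], [0.3, 1.9]] thumb [484.98820089 241.1171081 ] edges [np.float64(140.5), np.float64(81.9), np.float64(138.6), np.float64(84.6)]
c [561.01954876 229.51634652] yaw -0.14540139419718184 res [[1.8, 0.1], [0.1, 0.8], [0.6, 0.1], [0.9, -0.8], [-2.6, -1.5], [-0.8, 1.3]] thumb [484.83206603 240.67284572] edges [np.float64(139.5), np.float64(83.4), np.float64(139.2), np.float64(84.7)]
```

Both views agree. The case centre is at about (561, 229.5), its yaw is about -0.149, and the thumb point is at about (485, 241). The heights and sizes match the text. I'll turn the tool to match the case, close the fingers and move across above the fan.

The manual's scale: shifts go in shares of 50 mm and turns go in shares of 4 rad. Converting my numbers, -42 mm is -0.84, 22.5 mm is 0.45, 0.13 rad / 4 = 0.0325.

```bash
echo '[[0,0,0,0,0,0.0325,0],[0,0,0,0,0,0.0325,0],[0,0,0,0,0,0.0325,0],[0,0,0,0,0,0.0313,0],[0.45,-0.84,0,0,0,0,0],[0.45,-0.84,0,0,0,0,0],[0.45,-0.84,0,0,0,0,0],[0.45,-0.84,0,0,0,0,0],[0.45,-0.84,0,0,0,0,0],[0.45,-0.84,0,0,0,0,0],[0.45,-0.84,0,0,0,0,0],[0.45,-0.84,0,0,0,0,0]]' | python3 nudge.py; python3 -c "
from cell import ctrl, viewer
print(ctrl.read_state()['qpos'])"
```

```text
clock: 1.3
eef_pos: [461.2, -299.7, 231.1]
tool_rot: [-3.141, 0.0, -0.149]
force: [1.0, -1.7, 0.5]
width: 0.1
gripper_force: 0.0
[ 0.40444331  0.4901589   0.17905724  1.80282563 -0.11099408  0.85871768
 -1.08456126]
```

In the tool's units: -45 mm is -0.9, -43 mm is -0.86.

```bash
echo '[[-0.1,-0.9,0,0,0,0,0],[-0.1,-0.9,0,0,0,0,0],[-0.1,-0.9,0,0,0,0,0],[-0.1,-0.9,0,0,0,0,0],[-0.1,-0.9,0,0,0,0,0],[-0.1,-0.9,0,0,0,0,0],[-0.1,-0.9,0,0,0,0,0],[-0.1,-0.9,0,0,0,0,0],[-0.1,-0.9,0,0,0,0,0],[-0.1,-0.9,0,0,0,0,0],[-0.1,-0.9,0,0,0,0,0],[-0.1,-0.86,0,0,0,0,0]]' | python3 nudge.py; python3 -c "
from cell import ctrl, viewer
import numpy as np
s=ctrl.read_state();print(s['qpos'])
y=s['tool_rot'][2];t=np.array([484.9,240.9])-s['eef_pos'][:2];u=np.array([np.cos(y),np.sin(y)]);v=np.array([np.sin(y),-np.cos(y)]);print(t@u,t@v,s['tool_rot'])"
```

```text
clock: 2.5
eef_pos: [480.7, 241.5, 231.1]
tool_rot: [3.141, 0.0, -0.149]
force: [1.1, 0.3, 0.5]
width: -0.0
gripper_force: 0.0
[-0.60459521  0.4705211   0.12672374  1.83363318 -0.07697022  0.84248018
 -2.15969707]
4.2882567629699535 -0.010795255291971199 [ 3.14147165e+00  3.12041228e-04 -1.48689983e-01]
```

In the tool's units: 45 mm is 0.9, 40 mm is 0.8.

```bash
echo '[[0.04,0,0.9,0,0,0,0],[0,0,0.9,0,0,0,0],[0,0,0.9,0,0,0,0],[0,0,0.8,0,0,0,0],[0,0,0.4,0,0,0,0],[0,0,0.1,0,0,0,0],[0,0,0,0,0,0,0]]' | python3 nudge.py; echo '[[0,0,0.06,0,0,0,0],[0,0,0.06,0,0,0,0],[0,0,0.06,0,0,0,0],[0,0,0.04,0,0,0,0],[0,0,0,0,0,0,0]]' | python3 nudge.py; python3 -c "
from cell import ctrl, viewer
import cv2
cv2.imwrite('pics/p1.png',viewer.get_image('scene')[150:300,180:400])"
```

```text
clock: 3.2
eef_pos: [482.8, 238.9, 30.8]
tool_rot: [3.141, 0.001, -0.149]
force: [1.1, -0.7, -0.0]
width: -0.2
gripper_force: 0.0
clock: 3.7
eef_pos: [483.2, 239.6, 20.5]
tool_rot: [-3.141, -0.0, -0.149]
force: [-0.3, 0.7, 1.7]
width: 0.4
gripper_force: 0.5
```

View pics/p1.png

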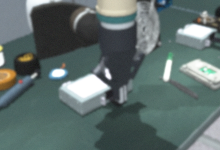

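The fingers are on the pad in the small crop, around (120,98). The lid is still shut and the contact force is about 1.7 N. I'll press further in small steps.

In the tool's units: 2 mm is 0.04.

```bash
echo '[[0,0,0.04,0,0,0,0],[0,0,0.04,0,0,0,0],[0,0,0,0,0,0,0]]' | python3 nudge.py;echo '[[0,0,0.04,0,0,0,0],[0,0,0,0,0,0,0],[0,0,0,0,0,0,0]]' | python3 nudge.py; python3 -c "
from cell import ctrl, viewer
import cv2
cv2.imwrite('pics/p2.png',cv2.resize(viewer.get_image('scene')[150:300,180:400],None,fx=3,fy=3))"
```

```text
clock: 4.05
eef_pos: [483.0, 239.3, 16.1]
tool_rot: [-3.142, 0.0, -0.149]
force: [-1.3, 2.3, 1.4]
width: 0.4
gripper_force: 0.9
clock: 4.35
eef_pos: [483.0, 239.3, 14.3]
tool_rot: [-3.141, 0.0, -0.149]
force: [-1.3, 1.9, 2.0]
width: -0.0
gripper_force: 1.0
```

View pics/p2.png

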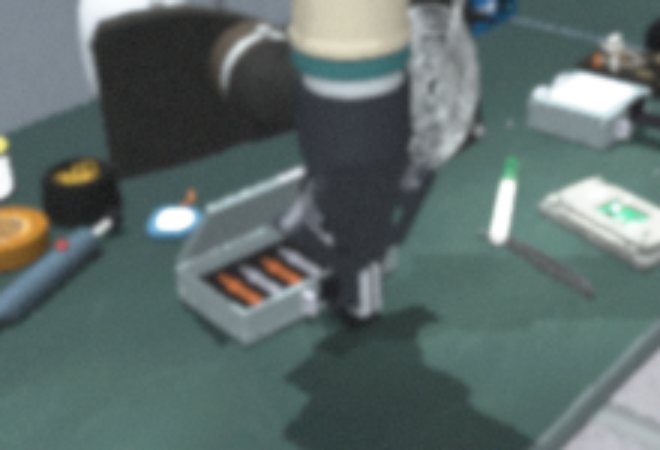

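The lid has popped open, with orange and white tips visible inside. I'll lift away and wait.

In the tool's units: -45 mm is -0.9, -25 mm is -0.5.

```bash
echo '[[-0.04,0,-0.2,0,0,0,0],[-0.08,0,-0.5,0,0,0,0],[-0.08,0,-0.9,0,0,0,0],[0,0,-0.9,0,0,0,0],[0,0,-0.9,0,0,0,0],[0,0,-0.2,0,0,0,0]]' | python3 nudge.py; for i in 1 2 3; do echo '[[0,0,0,0,0,0,0],[0,0,0,0,0,0,0],[0,0,0,0,0,0,0],[0,0,0,0,0,0,0],[0,0,0,0,0,0,0],[0,0,0,0,0,0,0],[0,0,0,0,0,0,0],[0,0,0,0,0,0,0],[0,0,0,0,0,0,0],[0,0,0,0,0,0,0]]' | python3 nudge.py | head -1; done;  python3 -c "
from cell import ctrl, viewer
import cv2
cv2.imwrite('pics/p3.png',cv2.resize(viewer.get_image('scene')[150:300,180:400],None,fx=3,fy=3))
import numpy as np
s=ctrl.read_state();print(s['eef_pos'],s['force'])
y=s['tool_rot'][2];t=np.array([561,229.5])-s['eef_pos'][:2];u=np.array([np.cos(y),np.sin(y)]);v=np.array([np.sin(y),-np.cos(y)]);print(t@u,t@v)"
```

```text
clock: 5.0
eef_pos: [476.1, 241.2, 199.8]
tool_rot: [-3.136, -0.008, -0.15]
force: [0.7, -0.0, 0.3]
width: 0.1
gripper_force: 0.0
clock: 6.0
clock: 7.0
clock: 8.0
[473.21237353 240.63211307 194.31344345] [-0.26656454  0.67855102 -0.25757646]
88.46703820820936 -2.0431479303179025
```

View pics/p3.png

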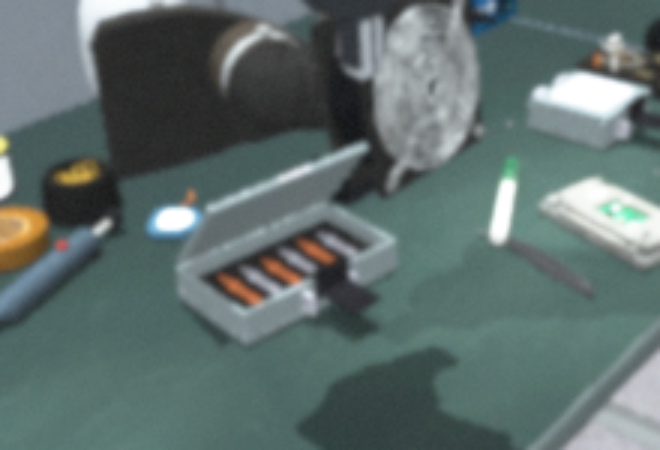

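The lid stands wide open, with no robot near it, for just over 3 s. Next I'll move over the case centre and press the lid down.

```bash
echo '[[0.9,-0.02,0,0,0,0,0],[0.86,-0.02,0,0,0,0,0],[0,0,0.9,0,0,0,0],[0,0,0.7,0,0,0,0],[0,0,0,0,0,0,0]]' | python3 nudge.py; echo '[[0,0,0.2,0,0,0,0],[0,0,0.2,0,0,0,0],[0,0,0.2,0,0,0,0],[0,0,0.2,0,0,0,0],[0,0,0.2,0,0,0,0],[0,0,0.2,0,0,0,0],[0,0,0.16,0,0,0,0],[0,0,0.08,0,0,0,0],[0,0,0.06,0,0,0,0],[0,0,0,0,0,0,0]]' | python3 nudge.py
```

```text
clock: 8.55
eef_pos: [557.0, 228.0, 109.7]
tool_rot: [3.136, 0.009, -0.15]
force: [-1.3, 0.1, -0.0]
width: 0.2
gripper_force: 0.0
clock: 9.55
eef_pos: [560.3, 229.5, 38.9]
tool_rot: [3.141, 0.001, -0.149]
force: [-1.3, -0.4, 1.7]
width: 0.0
gripper_force: 0.6
```

```bash
for i in 1 2 3; do echo '[[0,0,0.04,0,0,0,0],[0,0,0.02,0,0,0,0],[0,0,0,0,0,0,0]]' | python3 nudge.py | grep -E "pos|force"; done
```

```text
eef_pos: [560.6, 229.6, 36.8]
force: [-1.9, -0.5, 4.0]
gripper_force: 1.7
eef_pos: [560.5, 229.6, 33.5]
force: [-1.0, -0.8, 1.8]
gripper_force: 1.3
eef_pos: [560.7, 229.7, 31.3]
force: [-3.9, 0.2, 12.0]
gripper_force: 5.9
```

In the tool's units: 1 mm is 0.02.

```bash
echo '[[0,0,0.02,0,0,0,0],[0,0,0,0,0,0,0]]' | python3 nudge.py | grep force; echo '[[0,0,-0.1,0,0,0,0],[0,0,-0.4,0,0,0,0],[0,0,-0.9,0,0,0,0],[0,0,-0.9,0,0,0,0],[-0.4,0,-0.9,0,0,0,0],[-0.9,0,0,0,0,0,0],[-0.9,0,0,0,0,0,0],[0,0,0,0,0,0,0],[0,0,0,0,0,0,0],[0,0,0,0,0,0,0],[0,0,0,0,0,0,0],[0,0,0,0,0,0,0]]' | python3 nudge.py; python3 -c "
from cell import ctrl, viewer
import cv2
cv2.imwrite('pics/p4.png',cv2.resize(viewer.get_image('scene')[150:300,180:400],None,fx=3,fy=3))"
```

```text
force: [-5.0, -0.4, 16.6]
gripper_force: 8.8
clock: 11.85
eef_pos: [452.8, 245.5, 189.0]
tool_rot: [3.141, -0.0, -0.151]
force: [0.1, -0.8, -0.5]
width: 0.0
gripper_force: 0.0
```

View pics/p4.png

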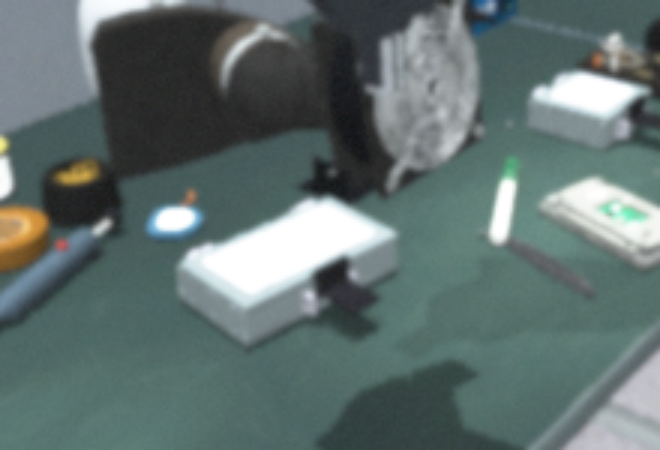

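The long case is shut and latched, the short case is shut, and the robot is clear of both.

```bash
python3 -c "
from cell import ctrl, viewer
print(ctrl.finish_job())"
```

```text
the job is handed in; nothing more can be done
None
```

I opened the long case (left of the fan) by its thumb latch, left it standing open for just over 3 s with orange and white tips showing inside, then snapped it shut; the short case stayed closed, and I handed the job in at about 12 s.

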